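Find the lead-cored mallet head and present it to the socket block

ROBOT

A 6-joint arm with a two-finger parallel gripper is mounted at the origin on a cart in front of the work surface, level with it; the furniture and walls round the work are solid. World frame = base frame: x ahead of the robot, y to its left, z up, the work surface at z = 0. Lengths are in mm, angles in rad, forces in N, time in s.
With the tool pointing down it reaches from about 300 to 775 mm from the base axis. Payload 14.6 kg.
Tool frame: the origin (TCP) lies between the finger pads; the fingertips stand 25 mm ahead of it and the grasp point (between the pads) lies 6 mm ahead of it; z points along the fingers, y is the line along which they close (so a half turn about z gives the same grasp; the last joint's range is limited). The gripper opens to 94 mm and grips with 3 to 60 N. Pads are 16 mm wide; open, the fingers measure 119 mm over their backs; the gripper's body (75 mm by 177 mm) begins 78 mm behind the grasp point.
Start: joints at [-1.386, 0.3, 1.521, -0, 1.321, -0.067], TCP at [137.025, -532.648, 230.446] pointing down, gripper open.
Joint ranges: [-3.03, 3.03], [-0.79, 2.21], [0.23, 2.52], [-1.04, 4.18], [0, 3.07], [-2.55, 2.55]. Speed limits (rad/s): [2.22, 2.22, 2.57, 3.14, 3.14, 3.14].

INTERFACE

Orientations are given as [roll, pitch, yaw] about the fixed x, y, z axes, in that order (R = Rz(yaw) Ry(pitch) Rx(roll)).
In Python, from cell import manip gives the robot as it stands. The module is installed in compiled form; this text tells all that it offers.
- The arm moves only by the tool step_arm, never from a script. Its argument "series" is one flat list of numbers, 5 for each row, row after row: the shift along the world's x, y, z in mm, then the turn about the world's z in rad, then the closure, from 0 (fully open) to 1 (shut). In form: [dx, dy, dz, spin, jaw, dx, dy, dz, spin, jaw, ...]. A call has 1 to 20 rows; each row shifts and turns the commanded pose from where the row before left it; what a row does not reach is not made up. A row lasts 1/8 s, in which the tool goes at most 62.5 mm and 10.7 degrees, less where a joint would pass 70% of its speed; a pose out of reach is approached as far as the arm can. A call is refused whole if a number of a shift passes 62.5 or a number of a turn 0.188, either way. A call with a gripper value outside its range is refused whole. The fingers move at their own pace and stop on an object; "squeeze" is the grip in N (left out, the last holds). Time passes only in rows, so rows that do not move let the fingers close. It gives the time, the measured TCP pose, the force, the opening and the grip force at its end, in the units of the state.
- manip.read_state(): the state, without advancing time (a new reading comes with each control period).
- manip.camera(name): name is "scene" or "top" or "wrist"; returns (picture, depth): 420x560x3 uint8, blue, green, red; 420x560 float32, mm along the optical axis (not along the pixel's ray), 0 where there is no reading.
- manip.camera_info(name): a dict with "fovy" (degrees; the focal length in pixels is half the picture's height over the tangent of half this angle, whatever the lens; pixels are square), "cx", "cy" (the principal point, pixels), "eye" and "orientation" of the camera in the world. Camera axes: x right, y down, z forward; pixel columns grow to the right and rows downward; lengths in mm; the calibration is good to about 2 mm. A picture is of the moment at which its call begins: read the wrist's pose just before it. camera_info takes no time and is no camera call; for the wrist camera it gives the pose at the moment of the call.
- manip.sign_off(): hands the job in; it is judged then, once.
The state is a dict: "clock": time; "joints": joint angles; "qd": joint speeds; "effort": joint torques, N m; "eef_pos": TCP position; "eef_rot": TCP orientation; "wrist_force": force on the tool from outside, world axes, zero at the start; "moment": the same for the moment, N m; "finger_gap": finger opening in mm; "finger_force": force on a finger pad.
Only numpy, scipy, OpenCV 4.12 (cv2) and the standard library are available. Lean on these libraries where they do the work, as an engineer would, in place of code of your own. Each camera call takes 0.05 s, during which the arm holds its last target. There are 200 camera calls.

TASK

Two mallet heads that look alike stand upright in the two seats of a wooden rack, and one has a lead core: first swing the clamp lever on the steel socket block fully open, away from the socket. Then heft the heads one at a time: lift the left-hand one (as seen from the robot) well clear of the rack and hold it a moment, put it back in its own seat, and lift the right-hand one in the same way. Finish while holding the heavier head, gripped, upright and still, centred straight above the open socket with its foot about a finger's breadth (15 to 20 mm) above the block and touching nothing but the fingers, while the lighter one stands in its own seat of the rack; keep both heads upright throughout, and leave the tin, the tape measure and the marker pen where they are.

Things in the scene. Friction and masses are not known exactly. Their poses are not given: they have to be found in the camera images.
- head_left_mid (a point): centre (half-way up, on the axis) of one of the two mallet heads: an upright wooden cylinder 45 mm in diameter and 90 mm tall with a thin steel band near each end, plain smooth wood between the bands. z is its axis. The two look the same, but one weighs about 0.2 to 0.25 kg and the other 0.5 to 0.66 kg; which is which varies. This is the one that starts in the rack's left-hand seat.
- head_right_mid (a point): centre (half-way up, on the axis) of one of the two mallet heads: an upright wooden cylinder 45 mm in diameter and 90 mm tall with a thin steel band near each end, plain smooth wood between the bands. z is its axis. The two look the same, but one weighs about 0.2 to 0.25 kg and the other 0.5 to 0.66 kg; which is which varies. This is the one that starts in the rack's right-hand seat.
- head_left: the mallet head whose centre is head_left_mid; origin at the centre of its foot, z up its axis
- head_right: the mallet head whose centre is head_right_mid; origin at the centre of its foot, z up its axis
- rack: fixed wooden board 90 x 230 x 22 mm with two round seats, each 52 mm wide and 10 mm deep with a small chamfer, 130 mm apart along its y axis; origin at the centre of its underside, on the table; its position and yaw vary
- seat_left (a point): centre of the floor of the rack's left-hand seat (left as seen from the robot, the rack's +y), 12 mm above the table; a head's foot stands on it, so a seated head's centre is 45 mm above this point
- seat_right (a point): the same for the right-hand seat (the rack's -y)
- socket_block: fixed dark steel block 130 x 120 x 40 mm with a round socket 52 mm wide and 30 mm deep in the middle of its top; origin at the centre of its underside, on the table; its position and yaw vary. It may stand to the right or to the left of the rack
- socket_mouth (a point): centre of the socket's mouth, level with the top of the block, 40 mm above the table; a head held as asked has its centre 60 to 65 mm above this point
- clamp_lever (a joint): angle of the clamp lever, a flat steel arm that swings level, just above the block, about an upright pivot near the block's far edge. 0 = shut, lying straight across the socket towards the block's -x; it grows as the free end swings to the block's -y (to the robot's right; counter-clockwise from above) and 1.6 rad is the open stop. It starts between 0 and 0.25, turns with light friction (about 1 N at the peg) and stays where it is left
- lever_peg (a point): point to grip on the lever's upright round wooden peg: 14 mm in diameter, standing 46 mm high on the lever's free end; this point is on its axis, 74 mm above the table, 24 mm above the arm's top and 22 mm below the peg's top; 100 mm from the pivot
- lever_pivot (a point): point on the lever's upright pivot axis, level with lever_peg, 46 mm from the socket's centre towards the block's +x; the pivot's nut ends 59 mm above the table
- nail_tin: bystander, not part of the job; open round tin, 74 mm in diameter, 55 mm high; origin at the centre of its underside
- tape_measure: bystander, not part of the job; tape measure 32 x 76 x 63 mm; origin at the centre of its underside
- marker_a: bystander, not part of the job; marker pen 12 x 132 x 14 mm lying on the table; origin at the centre of its underside
Mind the look-alikes: they are no part of the job. Leave any pink look-alike of the head_right alone.

How it is judged (in metres and radians):
On the way, in this order (a step that is already met when the one before it is completed fails the run):
1. the clamp lever is swung open (past 1.25 rad) (value of joint clamp_lever above 1.25 rad), for 0.2 s.
2. the left-hand head is held in the fingers at least 35 mm above its seat while the other stands in the right-hand seat (z of head_left_mid in the frame of seat_left above 0.08 m and contact force between head_left and the fingers above 0.5 N and contact force between head_left and rack below 0.1 N and horizontal distance between head_right_mid and seat_right below 0.01 m and z of head_right_mid in the frame of seat_right below 0.049 m and angle between head_right_mid's own z axis and vertical below 0.1 rad), for 0.3 s.
3. the left-hand head is back in its seat and the right-hand one is held in the fingers at least 35 mm above its seat (z of head_right_mid in the frame of seat_left above 0.08 m and contact force between head_right and the fingers above 0.5 N and contact force between head_right and rack below 0.1 N and horizontal distance between head_left_mid and seat_left below 0.01 m and z of head_left_mid in the frame of seat_left below 0.049 m and angle between head_left_mid's own z axis and vertical below 0.1 rad), for 0.3 s.
At the end, for the whole second after the job is handed in: Lever open past 1.25 rad; the heavier head held in the fingers, upright within 0.15 rad, still, its axis within 15 mm of the socket's centre, its foot 3 to 40 mm above the block and not touching it; the lighter one at rest in its own seat (within 10 mm of its centre), let go (value of joint clamp_lever above 1.25 rad and ((horizontal distance between head_left_mid and socket_mouth below 0.015 m and z of head_left_mid in the frame of socket_mouth between 0.048 and 0.085 m and angle between head_left_mid's own z axis and vertical below 0.15 rad and linear speed of each of head_left, head_right below 0.02 m/s and contact force between head_left and the fingers above 0.5 N and contact force between head_left and socket_block below 0.1 N and (horizontal distance between head_right_mid and seat_right below 0.01 m and z of head_right_mid in the frame of seat_right below 0.049 m and angle between head_right_mid's own z axis and vertical below 0.1 rad) and contact force between head_right and the fingers below 0.1 N and contact force between head_right and rack between 0.8 and 3.8 N) or (horizontal distance between head_right_mid and socket_mouth below 0.015 m and z of head_right_mid in the frame of socket_mouth between 0.048 and 0.085 m and angle between head_right_mid's own z axis and vertical below 0.15 rad and linear speed of each of head_right, head_left below 0.02 m/s and contact force between head_right and the fingers above 0.5 N and contact force between head_right and socket_block below 0.1 N and (horizontal distance between head_left_mid and seat_left below 0.01 m and z of head_left_mid in the frame of seat_left below 0.049 m and angle between head_left_mid's own z axis and vertical below 0.1 rad) and contact force between head_left and the fingers below 0.1 N and contact force between head_left and rack between 0.8 and 3.8 N))); the arm keeps its last pose, push and grip.
It fails at once if a mallet head is tipped by more than 0.5 rad (angle between any of head_left_mid, head_right_mid's own z axis and vertical above 0.5 rad).
It fails at once if the tin, the tape measure or the marker pen is moved by more than 30 mm (distance of any of nail_tin, tape_measure, marker_a from where it was at the start of the episode above 0.03 m).
It also fails if it takes over 72 s, if anything falls off the work surface, if the arm or the gripper's body presses on something with over 40 N, if the wrist force passes 120 N, or if a joint passes its speed limit or range.

## Working session

There is one attempt and no reset: what is moved stays moved. The work goes in short steps, Python scripts to look and compute and a tool call to move; the robot and the scene stay as the last step left them, time stands still between calls to the robot, and variables do not carry over. Pictures are saved under pics/ and viewed, at most 10 in all, crops included, and the job is handed in when it is done.

Besides the shell and the picture viewer there is one more tool, called after "Call:" by a JSON object that holds its "fn" and its "kwargs", one argument or row to a line. step_arm: Moves the arm, as the interface text tells. Its arguments: {"type":"object","properties":{"series":{"type":"array"},"squeeze":{"type":"number"}},"required":["series"]}

```bash
mkdir -p pics; cat > h.py <<'E'
import numpy as np,cv2
from cell import manip
def cam(n):
    i=manip.camera_info(n); p,d=manip.camera(n); return p,d,i
def rot(o):
    o=np.array(o,float)
    if o.shape==(3,3): return o
    r,p,y=o
    from scipy.spatial.transform import Rotation as R
    return R.from_euler('xyz',[r,p,y]).as_matrix()
def cloud(d,i):
    h,w=d.shape; f=h/2/np.tan(np.radians(i['fovy'])/2)
    v,u=np.mgrid[:h,:w]
    P=np.stack([(u-i['cx'])/f*d,(v-i['cy'])/f*d,d],-1)
    return P@rot(i['orientation']).T+np.array(i['eye'])
E
python3 - <<'E'
from h import *
for n in ['top','scene']:
    p,d,i=cam(n); print(i); cv2.imwrite(f'pics/{n}0.png',p); np.savez(f'{n}0.npz',p=p,d=d,P=cloud(d,i))
print(manip.read_state())
E
```

```text
{'fovy': 51.4927266698598, 'cx': 284.0906926911876, 'cy': 206.11579452506132, 'eye': array([ 488.02518066,  -19.17718556, 1284.05225325]), 'orientation': array([-3.083528  ,  0.00493445, -1.55239865])}
{'fovy': 47.383703398892585, 'cx': 282.79270760475555, 'cy': 208.35039097873502, 'eye': array([ 636.26156816,  779.60269002, 1320.23780893]), 'orientation': array([-2.58561798,  0.0108482 ,  3.02212212])}
{'clock': 0.1, 'joints': array([-1.38563135e+00,  3.00395460e-01,  1.52149202e+00, -2.19650855e-06,
        1.32071754e+00, -6.66097955e-02]), 'qd': array([-1.33009295e-03, -2.68606204e-06, -2.05223890e-03, -3.03962436e-04,
       -2.44026589e-04,  5.70981458e-04]), 'effort': array([ 1.04960527e-03, -5.32643902e+01, -3.53282189e+01,  7.09350617e-02,
        2.35048105e-02, -6.91893024e-05]), 'eef_pos': array([ 136.9715356 , -532.4607341 ,  229.96548957]), 'eef_rot': array([-3.14058240e+00, -6.52601538e-05,  2.51775288e-01]), 'wrist_force': array([-0.43596912,  0.24542003,  0.58210939]), 'moment': array([-0.02647645,  0.03665025,  0.02103319]), 'finger_force': 0.0, 'finger_gap': 94.00138114852939}
```

View pics/top0.png

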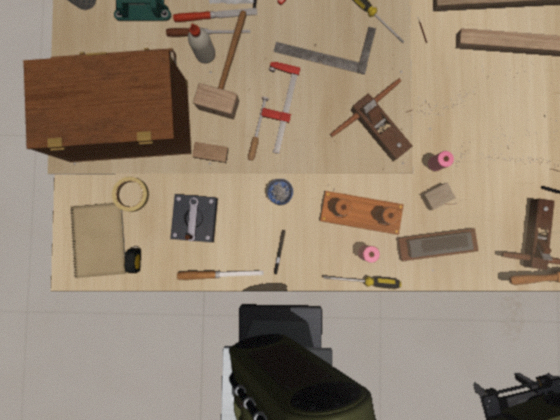

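View pics/scene0.png

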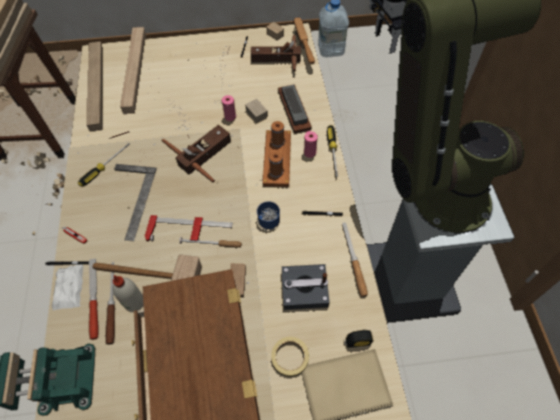

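The top view shows the block at (194,218), with its lever almost shut. The rack is at (362,212), with brown heads at (340,206) and (385,212). Pink look-alikes stand at (371,254) and (444,160), and they aren't part of the job. The tin is at (279,192), the pen at (280,250) and the tape at (133,260). Next I'll measure positions from the depth.

```bash
python3 - <<'E'
from h import *
for n,boxes in {'top':dict(rack=(312,180,412,242),block=(165,185,225,250),tin=(262,175,297,210),pen=(268,225,290,280),pink=(358,242,384,266),boxside=(425,180,458,212)),
 'scene':dict(rack=(258,115,300,192),block=(275,258,335,312),pink=(300,130,322,162))}.items():
    z=np.load(n+'0.npz');P=z['P'];p=z['p']
    for k,(a,b,c,d) in boxes.items():
        Q=P[b:d,a:c].reshape(-1,3)
        for lo,hi in [(8,15),(17,27),(36,43),(44,52),(53,64),(80,110)]:
            m=(Q[:,2]>lo)&(Q[:,2]<hi)
            if m.sum()>8:
                r=cv2.minAreaRect(Q[m][:,:2].astype(np.float32)); print(n,k,lo,hi,m.sum(),'med z',np.median(Q[m][:,2]).round(1),np.round(r[0]),np.round(r[1]),round(r[2],1),'mean',Q[m].mean(0).round(1))
        if k=='rack':
            m=((P[...,2]>92)&(P[...,2]<112)).astype(np.uint8); mm=np.zeros_like(m); mm[b:d,a:c]=m[b:d,a:c]
            nn,L,s,_=cv2.connectedComponentsWithStats(mm)
            for j in range(1,nn):
                if s[j,4]>15:
                    X=P[L==j]; print('  head',s[j],X.mean(0).round(1),cv2.minEnclosingCircle(X[:,:2].astype(np.float32)))
    for nm,(a,b,c,d) in boxes.items():
        if nm in('rack','block'):cv2.imwrite(f'pics/{n}_{nm}.png',cv2.resize(p[b:d,a:c],None,fx=5,fy=5,interpolation=2))
a=cv2.imread('pics/top_rack.png');b=cv2.imread('pics/top_block.png');h=max(a.shape[0],b.shape[0])
f=lambda q:cv2.copyMakeBorder(q,0,h-q.shape[0],0,0,0)
cv2.imwrite('pics/crop1.png',np.hstack([f(a),f(b)]))
E
```

```text
top rack 8 15 85 med z 12.4 [ 537. -251.] [269. 101.] 71.5 mean [ 542.  -229.8   12.1]
top rack 17 27 1798 med z 21.2 [ 536. -255.] [267. 107.] 80.7 mean [ 544.3 -237.5   21.3]
top rack 36 43 20 med z 40.2 [ 531. -269.] [239.  56.] 71.4 mean [ 524.1 -278.2   40.1]
top rack 44 52 12 med z 49.0 [ 547. -221.] [140.  37.] 82.6 mean [ 542.  -231.9   48.3]
top rack 53 64 19 med z 58.9 [ 546. -224.] [146.  36.] 81.0 mean [ 538.9 -243.8   58.3]
top rack 80 110 462 med z 100.7 [ 547. -237.] [174.  45.] 81.2 mean [ 546.1 -237.7  100.3]
  head [335 199  17  17 224] [ 556.5 -172.8  100.8] ((556.7801513671875, -173.37660217285156), 22.742475509643555)
  head [382 208  17  16 224] [ 536.5 -300.7  100.8] ((536.7470092773438, -301.8473205566406), 22.791744232177734)
top block 8 15 91 med z 10.2 [503. 238.] [ 99. 153.] 85.8 mean [520.9 237.3  10.7]
top block 17 27 43 med z 22.0 [520. 231.] [ 87. 128.] 86.4 mean [516.6 213.7  21.9]
top block 36 43 1193 med z 39.6 [521. 248.] [121. 130.] 86.3 mean [522.5 247.5  39.5]
top block 44 52 282 med z 48.1 [519. 247.] [116. 127.] 88.1 mean [517.3 248.5  48. ]
t
[... 2220 characters left out ...]
ne block 53 64 71 med z 55.5 [522. 250.] [ 20. 116.] 87.7 mean [534.2 250.4  56.2]
scene block 80 110 26 med z 94.9 [471. 253.] [11. 12.] 22.5 mean [471.4 253.4  93.9]
scene pink 8 15 31 med z 12.1 [ 433. -281.] [137.  45.] 88.4 mean [ 437.2 -267.8   11.8]
scene pink 17 27 25 med z 22.4 [ 449. -283.] [ 42. 117.] 24.1 mean [ 433.7 -239.2   22.3]
scene pink 36 43 16 med z 38.3 [ 434. -235.] [18. 41.] 86.0 mean [ 439.3 -235.3   38.8]
scene pink 44 52 23 med z 46.6 [ 435. -237.] [17. 41.] 84.8 mean [ 431.6 -234.2   47.3]
scene pink 53 64 30 med z 59.3 [ 435. -235.] [17. 41.] 85.8 mean [ 438.5 -234.8   59.2]
scene pink 80 110 133 med z 89.4 [ 433. -250.] [44. 42.] 32.7 mean [ 434.  -248.5   89.1]
```

View pics/crop1.png

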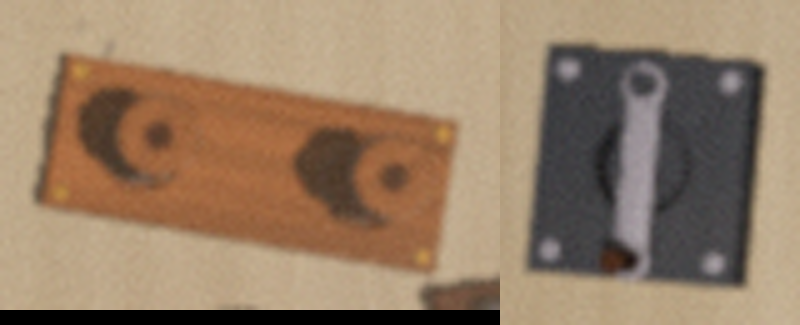

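Head centres are about (558,-172) and (538,-301), 130 mm apart with tops at about 101, which matches the sizes given. The rack yaw is about -0.154. The block centre is about (522.5,249) with yaw -0.065, and the peg is at (470,252), with the pivot-to-peg distance also matching. I'm moving over the peg now.

Call:
{"fn": "step_arm", "kwargs": {
  "series": [39,29,0,-0.015,0,39,29,0,-0.015,0,39,29,0,-0.015,0,39,29,0,-0.015,0,39,29,0,-0.015,0,39,29,0,-0.015,0,39,29,0,-0.015,0,39,29,0,-0.015,0,2,46,0,-0.015,0,2,46,0,-0.015,0,2,46,0,-0.015,0,2,46,0,-0.015,0,2,46,0,-0.015,0,2,46,0,-0.015,0,2,46,0,-0.015,0,2,46,0,-0.015,0,2,46,0,0,0,2,46,0,0,0,2,46,0,0,0,2,46,0,0,0],
  "squeeze": 15
}}

```text
clock: 2.6
eef_pos: [472.8, 252.9, 230.2]
eef_rot: [3.141, 0.0, 0.012]
wrist_force: [1.0, 0.0, 0.1]
finger_gap: 94.0
finger_force: 0.0
```

Call:
{"fn": "step_arm", "kwargs": {
  "series": [0,0,-20,0,0.5,0,0,-20,0,0.5,0,0,0,0,0.5,0,0,0,0,0.5]
}}

```text
clock: 3.1
eef_pos: [473.3, 251.4, 191.2]
eef_rot: [-3.141, -0.001, 0.012]
wrist_force: [-1.0, -0.1, -0.6]
finger_gap: 57.1
finger_force: 0.0
```

```bash
cat > w.py <<'E'
import sys
from h import *
s=manip.read_state(); print(s['clock'],s['eef_pos'].round(1),s['eef_rot'].round(3),s['joints'].round(2),s['finger_gap'])
p,d,i=cam('wrist'); cv2.imwrite(f'pics/{sys.argv[1]}.png',p); P=cloud(d,i); np.savez('w.npz',p=p,P=P,d=d)
lo,hi=float(sys.argv[2]),float(sys.argv[3])
m=((P[...,2]>lo)&(P[...,2]<hi)&(d>0)).astype(np.uint8)
n,L,st,_=cv2.connectedComponentsWithStats(m)
for j in range(1,n):
    if st[j,4]>60:
        X=P[L==j]; c,r=cv2.minEnclosingCircle(X[:,:2].astype(np.float32)); print(st[j],X.mean(0).round(1),np.round(c,1),round(r,1))
E
python3 w.py w1 80 104
```

```text
3.1 [473.3 251.4 191.2] [-3.141e+00 -1.000e-03  1.200e-02] [0.42 0.3  1.61 0.   1.23 1.98] 57.05141207659188
[266 214  18  24 353] [471.3 252.5  94.7] [469.6 252.6] 7.1
```

View pics/w1.png

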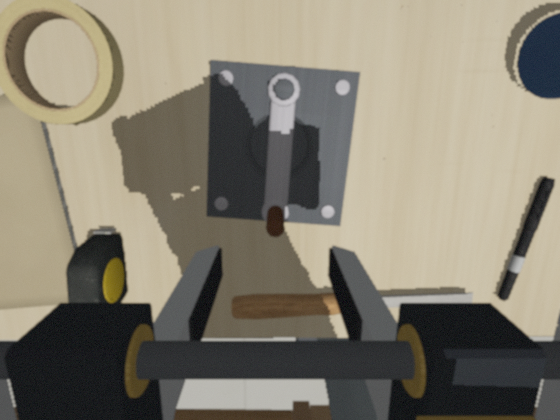

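The wrist view shows the peg top at (276,220) between the fingers, at world (470,252.5). The tape, at (110,270), is clear of them. I'm descending and gripping.

Call:
{"fn": "step_arm", "kwargs": {
  "series": [-3,1,-21,0,0.5,0,0,-21,0,0.5,0,0,-21,0,0.5,0,0,-21,0,0.5,0,0,-21,0,0.5,0,0,0,0,0.9,0,0,0,0,0.9,0,0,0,0,0.9,0,0,0,0,0.9,0,0,0,0,0.9]
}}

```text
clock: 4.4
eef_pos: [470.4, 252.2, 86.2]
eef_rot: [3.142, -0.001, 0.012]
wrist_force: [-1.3, -2.7, 7.8]
finger_gap: 13.7
finger_force: 15.0
```

```bash
python3 - <<'E'
import numpy as np
from h import manip
s=manip.read_state();print(s['clock'],s['eef_pos'],s['finger_gap'],s['finger_force'])
p=np.array([568.5,246]);q=s['eef_pos'][:2]; r=q-p; print(np.hypot(*r))
a=1.55/11
X=[p+np.array([[np.cos(k*a),-np.sin(k*a)],[np.sin(k*a),np.cos(k*a)]])@r for k in range(12)]
print(np.diff(X,axis=0).round(1).tolist())
E
```

```text
4.4 [470.37252291 252.23242473  86.18865391] 13.725970564603367 15.000673681497574
98.32519960762224
[[0.1, -13.8], [2.0, -13.7], [3.9, -13.3], [5.8, -12.6], [7.5, -11.6], [9.0, -10.5], [10.4, -9.1], [11.6, -7.6], [12.5, -5.9], [13.2, -4.0], [13.7, -2.1]]
```

Call:
{"fn": "step_arm", "kwargs": {
  "series": [0,-14,0,0.14,0.9,2,-13.8,0,0.14,0.9,4,-13.4,0,0.14,0.9,6,-12.7,0,0.14,0.9,7.5,-11.7,0,0.14,0.9,9,-10.5,0,0.14,0.9,10.5,-9.2,0,0.14,0.9,11.7,-7.7,0,0.14,0.9,12.6,-6,0,0.14,0.9,13.3,-4,0,0.14,0.9,13.8,-2,0,0.14,0.9,0,0,0,0,0.9,0,0,0,0,0.9]
}}

```text
clock: 6.02
eef_pos: [560.8, 147.2, 86.2]
eef_rot: [3.14, 0.0, 1.55]
wrist_force: [-0.2, -3.4, 6.6]
finger_gap: 13.9
finger_force: 15.0
```

The lever is at about 1.56 rad by geometry. I'm releasing it, then moving above the left head with the fingers closing along the rack's x.

Call:
{"fn": "step_arm", "kwargs": {
  "series": [0,0,0,0,0.5,0,0,0,0,0.5,0,0,0,0,0.5,0,0,25,0,0.5,0,0,35,0,0.5,0,0,40,0,0,0,0,20,0,0,0,-40,0,-0.02,0,0,-40,0,-0.02,0,0,-40,0,-0.02,0,0,-40,0,-0.02,0,0,-40,0,-0.02,0,0,-40,0,-0.02,0,0,-40,0,-0.01,0,-3,-40,0,0,0,0,0,0,0,0,0,0,0,0,0]
}}

```text
clock: 8.15
eef_pos: [557.4, -172.0, 205.3]
eef_rot: [-3.141, -0.0, 1.422]
wrist_force: [0.6, 0.4, -0.3]
finger_gap: 93.8
finger_force: 0.0
```

```bash
python3 w.py w2 92 108; python3 - <<'E'
from h import *
p,d,i=cam('top');P=cloud(d,i)[185:250,165:225].reshape(-1,3);m=(P[:,2]>80)&(P[:,2]<105);print('peg',P[m].mean(0))
E
```

```text
8.15 [ 557.4 -172.   205.3] [-3.141 -0.     1.422] [-0.36  0.39  1.45  0.    1.29 -0.21] 93.80114897963784
[ 247  190   60   60 2770] [ 559.1 -170.9  102.8] [ 558.9 -172.7] 23.0
[255 380  42  10 299] [ 536.2 -316.5  103.1] [ 536.8 -313.3] 17.6
peg [nan nan nan]<stdin>:2: RuntimeWarning: Mean of empty slice.
  ret = um.true_divide(
```

View pics/w2.png

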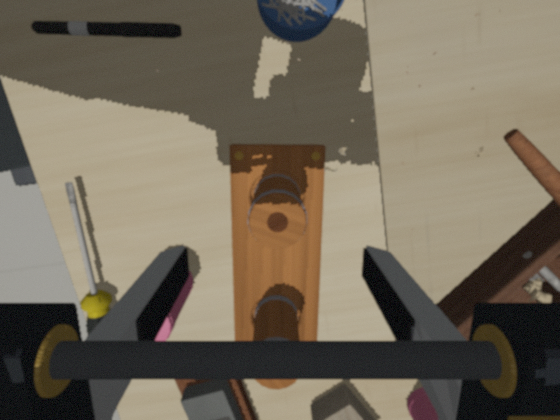

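The left head is at (278,222), centred between the open fingers at world (558.9,-172.5). The pink decoy, partly hidden at (178,305), is out of reach of the finger path. I'm descending, gripping and lifting.

Call:
{"fn": "step_arm", "kwargs": {
  "series": [1,-0.5,-25,0,0,0,0,-25,0,0,0,0,-25,0,0,0,0,-25,0,0,0,0,-20,0,0,0,0,-14,0,0,0,0,0,0,0,0,0,0,0,0.3,0,0,0,0,0.8,0,0,0,0,0.8,0,0,0,0,0.8,0,0,0,0,0.8,0,0,0,0,0.8,0,0,0,0,0.8],
  "squeeze": 35
}}

```text
clock: 10.0
eef_pos: [558.5, -173.2, 71.5]
eef_rot: [3.141, 0.0, 1.422]
wrist_force: [1.7, -1.0, 0.2]
finger_gap: 45.8
finger_force: 35.0
```

```bash
python3 -c "
from h import manip
s=manip.read_state();print(s['clock'],s['eef_pos'],s['finger_gap'],s['finger_force'],s['wrist_force'])"
```

```text
10.0 [ 558.5356585  -173.19465797   71.52912111] 45.7541834315317 34.99972756952047 [ 1.7193069  -1.01206068  0.16654948]
```

Gripped at 45.8 mm, which matches the 45 mm diameter. I'm lifting 60 mm and holding.

Call:
{"fn": "step_arm", "kwargs": {
  "series": [0,0,6,0,0.8,0,0,14,0,0.8,0,0,14,0,0.8,0,0,14,0,0.8,0,0,12,0,0.8,0,0,0,0,0.8,0,0,0,0,0.8,0,0,0,0,0.8,0,0,0,0,0.8,0,0,0,0,0.8,0,0,0,0,0.8,0,0,0,0,0.8]
}}

```text
clock: 11.5
eef_pos: [558.4, -173.2, 131.4]
eef_rot: [3.142, 0.0, 1.422]
wrist_force: [0.3, 0.7, -7.1]
finger_gap: 45.9
finger_force: 35.0
```

```bash
cat > r.py <<'E'
from h import *
f=[]
for _ in range(5):
    s=manip.read_state(); f.append(s['wrist_force']); manip.camera('top')
print(s['clock'],s['eef_pos'].round(1),s['finger_gap'],np.mean(f,0),np.std(f,0),s['joints'].round(2))
E
python3 r.py
```

```text
11.7 [ 558.4 -173.1  131.4] 45.93870081557939 [ 0.01594561  0.26358862 -6.57776888] [0.50247543 0.79718464 0.39710634] [-0.36  0.47  1.52  0.    1.15 -0.21]
```

The left head weighs about 6.6 N, so it is the heavy one. I'm putting it back in its seat and letting go.

Call:
{"fn": "step_arm", "kwargs": {
  "series": [0,0,-14,0,0.8,0,0,-14,0,0.8,0,0,-14,0,0.8,0,0,-10,0,0.8,0,0,-4,0,0.8,0,0,-3.5,0,0.8,0,0,0,0,0.8,0,0,0,0,0.8,0,0,0,0,0.3,0,0,0,0,0,0,0,0,0,0,0,0,0,0,0,0,0,0,0,0,0,0,25,0,0,0,0,35,0,0,0,0,40,0,0,0,0,34,0,0,0,0,0,0,0]
}}

```text
clock: 14.0
eef_pos: [559.2, -173.4, 208.6]
eef_rot: [3.137, 0.001, 1.422]
wrist_force: [-0.5, -0.0, -0.4]
finger_gap: 94.0
finger_force: 0.0
```

Call:
{"fn": "step_arm", "kwargs": {
  "series": [-4,-26,0,0,0,-4,-26,0,0,0,-4,-26,0,0,0,-4,-26,0,0,0,-4,-24,0,0,0,0,0,0,0,0,0,0,0,0,0]
}}

```text
clock: 14.88
eef_pos: [538.5, -300.7, 205.6]
eef_rot: [-3.141, -0.0, 1.422]
wrist_force: [0.2, 0.5, 0.9]
finger_gap: 94.0
finger_force: 0.0
```

```bash
python3 w.py w3 92 108;python3 - <<'E'
from h import *
p,d,i=cam('scene');P=cloud(d,i)
m=((P[...,2]>94)&(P[...,2]<108)&(abs(P[...,0]-555)<40)&(abs(P[...,1]+172)<40))
print('left',m.sum(),P[m].mean(0))
m=((P[...,2]>85)&(P[...,2]<105)&(abs(P[...,0]-560)<40)&(abs(P[...,1]-147)<40))
print('peg',m.sum(),P[m].mean(0))
cv2.imwrite('pics/s2.png',p)
E
```

```text
14.875 [ 538.5 -300.7  205.6] [-3.141 -0.     1.422] [-0.57  0.47  1.35  0.    1.33 -0.42] 94.04141712577776
[ 242    0   69   73 3975] [ 558.6 -174.   103.2] [ 558.9 -173. ] 23.1
[ 246  190   60   59 2756] [ 539.  -299.4  102.9] [ 538.9 -301.2] 23.0
left 140 [ 559.91152041 -169.96041736  101.53860976]
peg 25 [561.47901286 147.59715351  93.88736605]
```

View pics/w3.png

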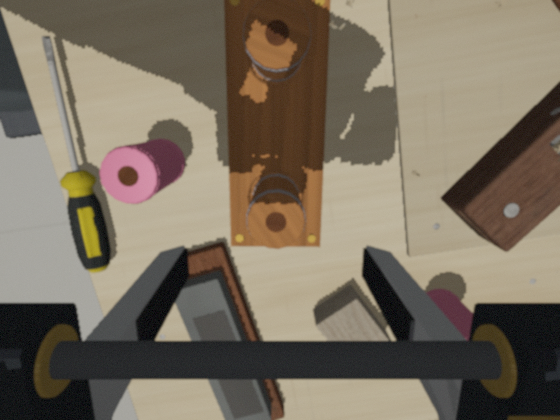

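The left head is back in its seat at (277,33), upright with its top at 102–103. The right head is at (276,222), world (538.9,-301.2), and is brown; the pink decoy is at (135,172). I'm gripping the right head.

Call:
{"fn": "step_arm", "kwargs": {
  "series": [0,-0.5,-25,0,0,0,0,-25,0,0,0,0,-25,0,0,0,0,-25,0,0,0,0,-20,0,0,0,0,-14,0,0,0,0,0,0,0,0,0,0,0,0.3,0,0,0,0,0.8,0,0,0,0,0.8,0,0,0,0,0.8,0,0,0,0,0.8,0,0,0,0,0.8,0,0,0,0,0.8],
  "squeeze": 35
}}

```text
clock: 16.73
eef_pos: [538.4, -301.7, 72.0]
eef_rot: [3.142, 0.0, 1.422]
wrist_force: [0.4, -0.2, 1.1]
finger_gap: 45.3
finger_force: 35.0
```

Call:
{"fn": "step_arm", "kwargs": {
  "series": [0,0,6,0,0.8,0,0,14,0,0.8,0,0,14,0,0.8,0,0,14,0,0.8,0,0,12,0,0.8,0,0,0,0,0.8,0,0,0,0,0.8,0,0,0,0,0.8,0,0,0,0,0.8,0,0,0,0,0.8,0,0,0,0,0.8,0,0,0,0,0.8]
}}

```text
clock: 18.23
eef_pos: [538.4, -301.6, 131.9]
eef_rot: [-3.142, 0.0, 1.422]
wrist_force: [0.5, -0.0, -3.0]
finger_gap: 45.6
finger_force: 35.0
```

```bash
python3 r.py
```

```text
18.425 [ 538.4 -301.7  132. ] 45.62874758103143 [ 0.31598115  0.14432532 -2.52889657] [0.41287802 0.33269994 0.3960875 ] [-0.57  0.54  1.42 -0.    1.18 -0.42]
```

The right head weighs about 2.5 N, so it is the lighter one and the left is confirmed as the heavier. I'm returning the right head, then going back to the left.

Call:
{"fn": "step_arm", "kwargs": {
  "series": [0,0,-14,0,0.8,0,0,-14,0,0.8,0,0,-14,0,0.8,0,0,-10,0,0.8,0,0,-4,0,0.8,0,0,-3.5,0,0.8,0,0,0,0,0.8,0,0,0,0,0.8,0,0,0,0,0.3,0,0,0,0,0,0,0,0,0,0,0,0,0,0,0,0,0,0,0,0,0,0,25,0,0,0,0,35,0,0,0,0,40,0,0,0,0,34,0,0,0,0,0,0,0]
}}

```text
clock: 20.72
eef_pos: [539.1, -302.1, 209.2]
eef_rot: [3.137, 0.002, 1.422]
wrist_force: [-0.8, 0.6, -1.1]
finger_gap: 94.1
finger_force: 0.0
```

Call:
{"fn": "step_arm", "kwargs": {
  "series": [4,26,0,0,0,4,26,0,0,0,4,26,0,0,0,4,26,0,0,0,4,24,0,0,0,0,0,0,0,0,0,0,0,0,0]
}}

```text
clock: 21.6
eef_pos: [558.2, -174.2, 205.8]
eef_rot: [-3.141, -0.0, 1.422]
wrist_force: [-0.2, -0.4, -0.1]
finger_gap: 93.8
finger_force: 0.0
```

```bash
python3 w.py w4 92 108;python3 - <<'E'
from h import *
p,d,i=cam('scene');P=cloud(d,i)
m=((P[...,2]>94)&(P[...,2]<108)&(abs(P[...,0]-540)<40)&(abs(P[...,1]+301)<40))
print('right',m.sum(),P[m].mean(0),np.median(P[m][:,2]))
E
```

```text
21.6 [ 558.2 -174.2  205.8] [-3.141 -0.     1.422] [-0.37  0.4   1.45 -0.    1.3  -0.22] 93.81958683031985
[ 246  187   59   60 2769] [ 558.9 -170.9  102.9] [ 558.5 -172.7] 23.0
[258 335  33   6 126] [ 541.9 -280.    95.1] [ 541.1 -282.9] 13.8
[256 380  38   8 205] [ 536.  -317.9  103. ] [ 536.6 -315.4] 15.9
right 109 [ 540.12446623 -295.44524088  101.51113926] 101.89942205130592
```

The right head is seated, with its top at about 102. I'm gripping the left head again.

Call:
{"fn": "step_arm", "kwargs": {
  "series": [0,1,-25,0,0,0,0,-25,0,0,0,0,-25,0,0,0,0,-25,0,0,0,0,-20,0,0,0,0,-14,0,0,0,0,0,0,0,0,0,0,0,0.3,0,0,0,0,0.8,0,0,0,0,0.8,0,0,0,0,0.8,0,0,0,0,0.8,0,0,0,0,0.8,0,0,0,0,0.8],
  "squeeze": 35
}}

```text
clock: 23.45
eef_pos: [558.6, -172.6, 72.5]
eef_rot: [3.141, 0.0, 1.422]
wrist_force: [1.3, -0.3, -0.0]
finger_gap: 45.5
finger_force: 35.0
```

Call:
{"fn": "step_arm", "kwargs": {
  "series": [0,0,6,0,0.8,0,0,14,0,0.8,0,0,20,0,0.8,0,0,24,0,0.8,0,0,24,0,0.8,0,0,20,0,0.8,0,0,12,0,0.8,0,0,0,0,0.8,0,0,0,0,0.8]
}}

```text
clock: 24.58
eef_pos: [558.1, -172.5, 191.6]
eef_rot: [-3.14, -0.0, 1.422]
wrist_force: [-0.4, 0.3, -6.7]
finger_gap: 45.9
finger_force: 35.0
```

Call:
{"fn": "step_arm", "kwargs": {
  "series": [-2,15,0,0,0.8,-2,30,0,0,0.8,-2,30,0,0,0.8,-2,30,0,0,0.8,-2,30,0,0,0.8,-2,30,0,0,0.8,-2,30,0,0,0.8,-2,30,0,0,0.8,-2,30,0,0,0.8,-2,20,0,0,0.8,0,0,0,0,0.8,0,0,0,0,0.8,0,0,0,0,0.8]
}}

```text
clock: 26.2
eef_pos: [538.5, 101.7, 192.4]
eef_rot: [-3.141, 0.0, 1.421]
wrist_force: [0.7, 0.0, -7.1]
finger_gap: 45.6
finger_force: 35.0
```

```bash
python3 w.py w5 36 44; python3 - <<'E'
from h import *
def go(n,P):
    B=(abs(P[...,0]-522)<75)&(abs(P[...,1]-249)<75)
    t=B&(P[...,2]>36)&(P[...,2]<43); r=cv2.minAreaRect(P[t][:,:2].astype(np.float32)); print(n,t.sum(),'block',r)
    m=(P[...,2]<33)&(abs(P[...,0]-522)<40)&(abs(P[...,1]-249)<40); X=P[m]; 
    if m.sum()>10: print('  hole',m.sum(),X.min(0),X.max(0))
    # rim: block-top points adjacent to the hole
    e=cv2.dilate(m.astype(np.uint8),np.ones((3,3)))>0; X=P[e&t][:,:2]
    if len(X)>8:
        A=np.c_[2*X,np.ones(len(X))]; s=np.linalg.lstsq(A,(X**2).sum(1),rcond=None)[0]; print('  rim',s[:2],np.sqrt(s[2]+s[0]**2+s[1]**2),len(X))
go('wrist',np.load('w.npz')['P'])
for n in('top','scene'):
    p,d,i=cam(n); go(n,cloud(d,i))
E
```

```text
26.2 [538.5 101.7 192.4] [-3.141  0.     1.421] [ 0.12  0.33  1.57 -0.    1.24  0.27] 45.59258953097521
[  139     0   143   114 10346] [501.1 227.   41.4] [508.2 232.7] 65.8
[ 293    0   22  101 1071] [582.3 221.5  41.5] [579.3 222.5] 37.3
[ 440    0   72  110 6331] [714.4 200.1  40.2] [714.9 199.1] 46.1
[348 260  40  14 108] [613.   33.7  40. ] [615.3  28.5] 18.9
wrist 11103 block ((522.0339965820312, 231.3622283935547), (84.23136138916016, 130.40272521972656), 86.2642822265625)
  hole 3341 [497.18320145 227.59332945   8.8772353 ] [549.03479448 275.54327023  32.97888734]
  rim [523.4774822  248.81792374] 26.064995745606296 166
top 712 block ((520.821044921875, 248.05612182617188), (120.76653289794922, 129.82919311523438), 85.9853744506836)
  hole 108 [495.77863817 253.01477461   3.60344094] [544.94866788 276.58001258  31.18477041]
  rim [520.63889342 248.307669  ] 27.051898045573303 28
scene 1133 block ((524.2513427734375, 249.10562133789062), (122.67815399169922, 130.0795440673828), 86.36549377441406)
  hole 225 [484.16280249 220.22051924   3.3058203 ] [547.04130916 284.42281707  32.3230684 ]
  rim [517.37233235 255.8742468 ] 30.3063125389996 58
```

View pics/w5.png

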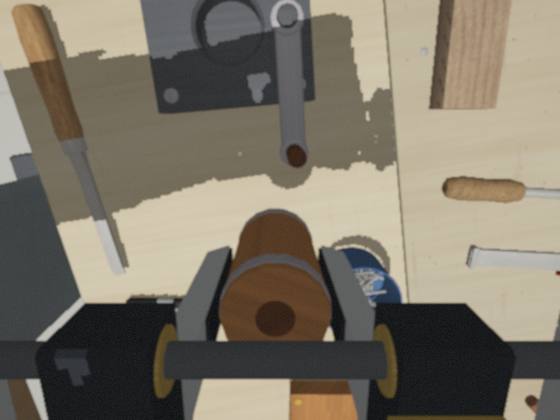

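The lever at (290,80) is well clear of the open socket at (230,30). A rim fit gives the mouth at (523.5,248.8) with radius 26.1, which matches the 52 mm width. I'm moving over it and lowering.

Call:
{"fn": "step_arm", "kwargs": {
  "series": [-1,15,0,0,0.8,-2,22,0,0,0.8,-2,22,0,0,0.8,-2,22,0,0,0.8,-2,22,0,0,0.8,-2,22,0,0,0.8,-2,15,0,0,0.8,-2,7,0,0,0.8,0,0,-10,0,0.8,0,0,-16,0,0.8,0,0,-16,0,0.8,0,0,-16,0,0.8,0,0,-11,0,0.8,0,0,-5,0,0.8,0,0,0,0,0.8,0,0,0,0,0.8,0,0,0,0,0.8,0,0,0,0,0.8]
}}

```text
clock: 28.6
eef_pos: [523.5, 249.4, 118.7]
eef_rot: [3.141, -0.0, 1.422]
wrist_force: [0.0, -0.1, -6.6]
finger_gap: 45.8
finger_force: 35.0
```

```bash
python3 w.py w6 92 300; python3 - <<'E'
from h import *
p,d,i=cam('scene');P=cloud(d,i)
m=((P[...,2]>85)&(P[...,2]<105)&(abs(P[...,0]-560)<30)&(abs(P[...,1]-147)<30)); print('peg',m.sum(),P[m].mean(0))
m=((P[...,2]>94)&(P[...,2]<108)&(abs(P[...,0]-540)<40)&(abs(P[...,1]+301)<40)); print('right',m.sum(),P[m].mean(0))
a=cv2.resize(p[240:330,250:360],None,fx=3.6,fy=3.6);b=cv2.resize(p[105:195,245:355],None,fx=3.6,fy=3.6)
cv2.imwrite('pics/s3.png',np.hstack([a,b]))
E
```

```text
28.6 [523.5 249.4 118.7] [ 3.141 -0.     1.422] [ 0.38  0.48  1.55 -0.    1.11  0.53] 45.82166392207073
[    0   223   560   197 61342] [527.9 270.2 190.9] [525.6 222.4] 87.0
peg 13 [561.16343696 144.1911815   95.07323964]
right 120 [ 539.94642992 -298.23653518  101.51289549]
```

View pics/s3.png

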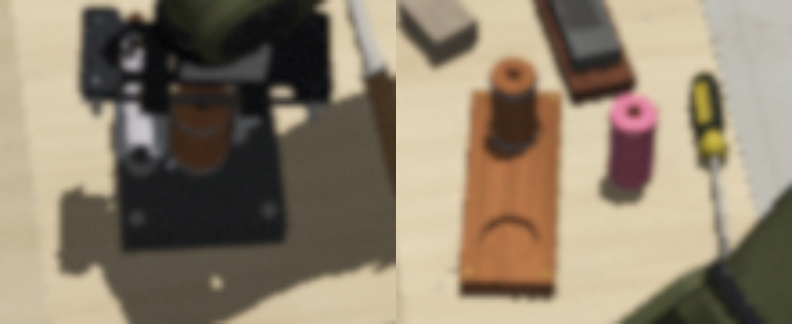

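The heavy head is held upright over the socket, crop (200,130). The lever is open, and the lighter head stands in the right-hand seat, crop (513,110). The wrist force of 6.6 N is just the head's weight, so it touches nothing else. The foot is about 18 mm above the block, so I'm handing in.

```bash
python3 -c "
from cell import manip
print(manip.sign_off())"
```

```text
the job is handed in; nothing more can be done
None
```

I handed the job in with the lever open and the heavier (left) head, about 6.6 N against 2.5 N, held upright about 18 mm above the socket block; the lighter head is back in its right-hand seat, and the hand-in gave no verdict.

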